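# Empty the drop-bottom bead bin into a tray

### The arm

A 6-joint arm with a two-finger parallel gripper is mounted at the origin on the work surface. World frame = base frame: x ahead of the robot, y to its left, z up, the work surface at z = 0. Lengths are in m, angles in rad, forces in N, time in s.
With the tool pointing down it reaches from about 0.35 to 0.975 m from the base axis. Payload 4.9 kg.
Tool frame: the origin (TCP) lies midway between the tips of the shut fingers; the grasp point (between the pads) lies 19 mm behind it; z points along the fingers, y is the line along which they close (so a half turn about z gives the same grasp; the last joint's range is limited). The gripper opens to 85 mm and grips with 20 to 120 N. Pads are 22 mm wide; open, the fingers measure 114 mm over their backs; the gripper's body (76 mm by 85 mm) begins 54 mm behind the grasp point. The pads swing forward as they close: fully open they stand 13 mm farther back than shut.
Start: joints at [1.201, 0.053, 1.613, -0, 1.476, -0.119], TCP at [0.155, 0.605, 0.231] pointing down, gripper open.
Joint ranges: [-3.01, 3.01], [-1.01, 2.22], [0.06, 2.58], [-1.02, 4.17], [0.09, 2.62], [-3.14, 3.14]. Speed limits (rad/s): [2.57, 2.57, 3.14, 3.14, 3.14, 3.14].

### API

Orientations are given as a unit quaternion [w, x, y, z].
In Python, from plant import * gives the robot as it stands.
- The arm moves only by the tool jog_arm, never from a script. Its argument "targets" is a list of rows, each a list of 3 entries, a list of its own where there are three numbers: the shift along the tool's x, y, z in units of 25 mm (1.0 is 25 mm), then the turn, a rotation vector about the tool's x, y, z in units of 8 degrees (1.0 is 8 degrees), then the opening in per cent of the stroke, from 0 (shut) to 100 (fully open). A call has 1 to 8 rows; each row is the pose to reach, as a shift and turn from the pose commanded when the call began, along the tool's axes at that moment; what a row does not reach only later rows make up. A row lasts 1/8 s, in which the tool goes at most 62.5 mm and 10.7 degrees, less where a joint would pass 70% of its speed; a pose out of reach is approached as far as the arm can. A call with a gripper value outside its range is refused whole. The fingers move at their own pace and stop on an object; the grip force is fixed at half the most. Time passes only in rows, so rows that repeat a pose let the fingers close. It gives the time, the measured TCP pose, the force, the opening and the grip force at its end, in the units of the state.
- state(): the state, without advancing time (a new reading comes with each control period).
- grab_frame(name): name is "scene" or "top" or "wrist"; returns (picture, depth): 480x640x3 uint8, red, green, blue; 480x640 float32, m along the optical axis (not along the pixel's ray), 0 where there is no reading.
- camera_params(name): a dict with "fovy" (degrees; the focal length in pixels is half the picture's height over the tangent of half this angle, whatever the lens; pixels are square), "cx", "cy" (the principal point, pixels), "rvec" (rotation vector, rad) and "tvec" (3), from world to camera coordinates, as OpenCV has them; the wrist camera has in their place "hand_eye" (4x4, takes a point from camera to tool coordinates, whose origin is the TCP and whose axes are the flange's). Camera axes: x right, y down, z forward; pixel columns grow to the right and rows downward; lengths in m; the calibration is good to about 2 mm. A picture is of the moment at which its call begins: read the wrist's pose just before it. camera_params takes no time and is no camera call.
- job_done(): hands the job in; it is judged then, once.
The state is a dict: "time": time; "joint_pos": joint angles; "joint_vel": joint speeds; "joint_efforts": joint torques, N m; "tool_pos": TCP position; "tool_rot": TCP orientation; "contact_force": force on the tool from outside, world axes, zero at the start; "ft_torque": the same for the moment, N m; "gripper_width": opening from 0.0 (shut) to 1.0 (fully open); "grasp_force": force on a finger pad.
Only numpy, scipy, OpenCV 4.12 (cv2) and the standard library are available. Lean on these libraries where they do the work, as an engineer would, in place of code of your own. Each camera call takes 0.05 s, during which the arm holds its last target. There are 200 camera calls.

### The job

Slide the empty cream tray into the stand until it sits centred and square under the drop-bottom bin, then push the red latch tab so that the floor drops and all eight wooden beads fall into the tray. When the bin is empty, swing its floor shut again with the orange tail lever until the latch catches it; leave the tray with its beads under the bin and the other things on the bench undisturbed.

Things in the scene. Friction and masses are not known exactly. Their poses are not given: they have to be found in the camera images.
- bin: Drop-bottom bin on a stand screwed to the bench: clear square box, 108 mm outside, 100 mm inside, open top (rim 243 mm above the bench), floor 170 mm above the bench. Origin on the bench under the box's middle; x runs from the latch side (near, -x) to the hinge side (far, +x), y along the tray's way through the stand, z up. Clear walls hang below the floor, lower edges 55 mm above the bench.
- tray_place (a point): Point on the bench under the middle of the bin (the bin's origin) where the tray's middle belongs. The tray slides in along the bin's y, from either end, between two low steel guides (12 mm high, inner faces at x = +-81 mm, flared outwards from y = +-70 to +-115 mm) and four posts (12 mm square, 205 mm high, centres at x = +-98, y = +-60 mm).
- tray: Empty cream tray, loose, left or right of the bin: 150 mm (x) by 210 mm (y) by 38 mm high, walls and bottom 4 mm, 0.18 to 0.31 kg. Origin in the middle of its underside. Starts with its y within 0.12 rad of the bin's y, its middle about 225 mm from the bin's along that axis, up to 15 mm off line. (The tray full of small beads at the stand's other end is fixed and not the one to use.)
- latch_tab (a point): Middle of the outer (near, -x) face of the red thumb tab on the latch lever: 34 mm wide along the bin's y, 24 mm high, 8 mm thick, its middle 260 mm above the bench, so above the bin's rim, and 84 mm to the near side of the bin's middle; 24 mm free behind it. Pushing it towards the bin (+x of the bin) swings the hook below out from under the floor's steel rod.
- latch (a joint): Angle of the latch lever about its pin (50 mm below the tab's middle), rad: 0 = hook home under the floor's rod, grows as the tab is pushed towards the bin, stop at 0.4. The floor is let go at about 0.17 (tab moved 8 to 9 mm); the push takes 1.5 to 3.5 N. A spring brings it back. Its hook has a sloping nose: the rod of the rising floor pushes it aside and it snaps back underneath by itself.
- floor (a joint): Angle of the hinged floor, rad: 0 = shut (on the latch it rests at about 0.01 to 0.03), grows as it drops, stop at 1.25 = hanging wide open. It falls open by its own weight when not latched.
- floor_hinge (a point): Middle of the floor's hinge line, which runs along the bin's y under the far wall, 57 mm to the far side of the bin's middle and 170 mm above the bench.
- floor_grip (a point): Middle of the top face of the orange grip (42 mm long, 30 wide along y, 10 thick; 74 to 116 mm from the hinge) on the floor's tail lever. Shut: the tail lies level, pointing away from the bin. Open: it stands beside the far wall, leaning out 0.32 rad, end 280 mm above the bench, this face towards the bin. Push it outwards and down about the hinge to lift the floor; the last bit, past the latch, takes 3 to 6 N.
- bead0: Brown wooden bead, ball of 26 mm diameter, 10 g, one of eight alike lying in the bin on its floor at the start. Origin at its centre.
- bead1: Brown wooden bead, ball of 26 mm diameter, 10 g, one of eight alike lying in the bin on its floor at the start. Origin at its centre.
- bead2: Brown wooden bead, ball of 26 mm diameter, 10 g, one of eight alike lying in the bin on its floor at the start. Origin at its centre.
- bead3: Brown wooden bead, ball of 26 mm diameter, 10 g, one of eight alike lying in the bin on its floor at the start. Origin at its centre.
- bead4: Brown wooden bead, ball of 26 mm diameter, 10 g, one of eight alike lying in the bin on its floor at the start. Origin at its centre.
- bead5: Brown wooden bead, ball of 26 mm diameter, 10 g, one of eight alike lying in the bin on its floor at the start. Origin at its centre.
- bead6: Brown wooden bead, ball of 26 mm diameter, 10 g, one of eight alike lying in the bin on its floor at the start. Origin at its centre.
- bead7: Brown wooden bead, ball of 26 mm diameter, 10 g, one of eight alike lying in the bin on its floor at the start. Origin at its centre.
- mug: White mug with an orange lid, 85 mm wide, 100 mm high. Origin under its middle. Bystander.
- marker: Pink marker pen, 130 mm long, lying. Origin under its middle. Bystander.
- pliers: Red-handled pliers, 150 mm long, lying. Origin near the middle, on the bench. Bystander.
- spool: Spool of brown thread, 48 mm across, 48 mm high. Origin under its middle. Bystander.
- jar: Small clear jar of beads with a white lid, 74 mm across, 60 mm high. Origin under its middle. Bystander.

How it is judged:
By the outcome, as a careful person would: the job done as asked, in the order asked, and still so for the second after the job is handed in, with the robot touching nothing.
It also fails if it takes over 70 s, if anything falls off the work surface, if the arm or the gripper's body presses on something with over 40 N, if the wrist force passes 120 N, or if a joint passes its speed limit or range.

## Working session

There is one attempt and no reset: what is moved stays moved. The work goes in short steps, Python scripts to look and compute and a tool call to move; the robot and the scene stay as the last step left them, time stands still between calls to the robot, and variables do not carry over. Pictures are saved under pics/ and viewed, at most 10 in all, crops included, and the job is handed in when it is done.

Besides the shell and the picture viewer there is one more tool, called after "Emit:" as name([rows], argument=value, ...), one row to a line, values as JSON. jog_arm: Moves the arm, as the interface text tells. Its arguments: {"type":"object","properties":{"targets":{"type":"array"}},"required":["targets"]}

```bash
mkdir -p pics; ls
python3 - <<'E'
from plant import *
import cv2
s=state();print(s['time'],s['tool_pos'],s['tool_rot'])
for n in("scene","top"):
    p,d=grab_frame(n);cv2.imwrite(f"pics/{n}0.png",p[...,::-1]);print(n,camera_params(n))
    import numpy as np;np.savez(f"{n}0.npz",p=p,d=d)
print(camera_params("wrist"))
E
```

```text
pics
0.0 [0.15488104 0.60484825 0.23005979] [-2.52963702e-04  1.25079380e-01  9.92146189e-01 -1.01250896e-03]
scene {'fovy': 43.79033998331148, 'cx': 314.2365584384742, 'cy': 240.1260857109422, 'rvec': array([ 2.36921417,  0.85644633, -0.30604989]), 'tvec': array([-0.37028226, -0.15920264,  1.61057259])}
top {'fovy': 56.103891220988345, 'cx': 314.03728434566807, 'cy': 240.57890556663924, 'rvec': array([ 2.15944419, -2.15288361,  0.10740234]), 'tvec': array([-0.00860122,  0.53331239,  1.23404858])}
{'fovy': 62.61662272308552, 'cx': 319.7802797881983, 'cy': 240.5388394722319, 'hand_eye': array([[ 1.14301952e-03, -9.58694381e-01, -2.84435893e-01,
         7.24095323e-02],
       [ 9.99999316e-01,  1.16656795e-03,  8.66156644e-05,
        -3.43012995e-04],
       [ 2.48775846e-04, -2.84435797e-01,  9.58695059e-01,
        -1.42307469e-01],
       [ 0.00000000e+00,  0.00000000e+00,  0.00000000e+00,
         1.00000000e+00]])}
```

View pics/scene0.png

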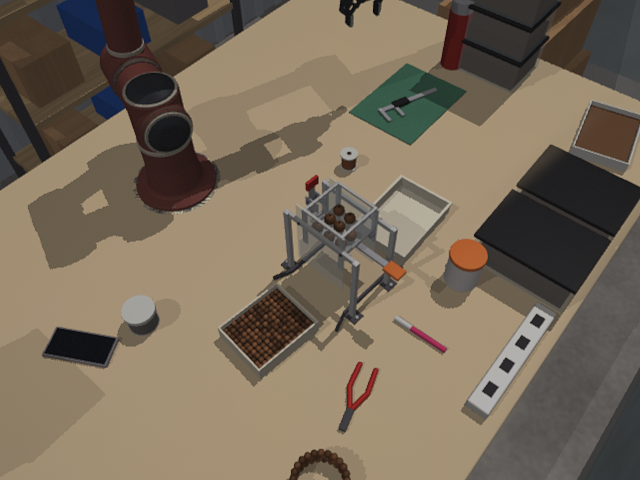

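View pics/top0.png

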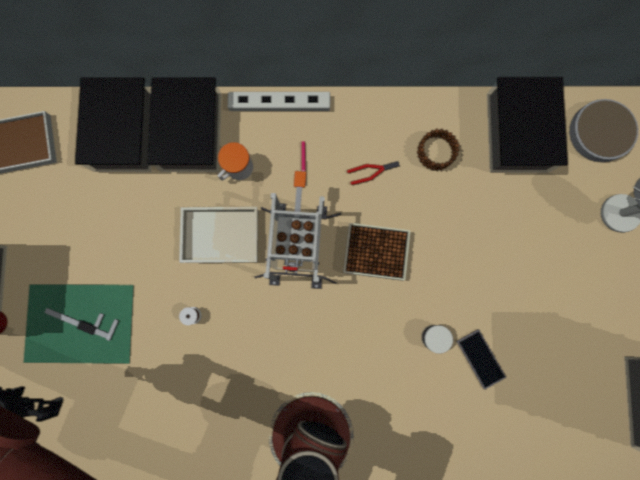

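The scene and top views show the bin at top px (295,238), with the red tab at (290,268) and the orange grip at (300,179). The loose tray is on the left at (220,236), the full tray on the right at (378,251), and the mug at (234,157), close to the tray.

```bash
cat > h.py <<'E'
import numpy as np, cv2
from scipy.spatial.transform import Rotation as R
from plant import *
def cam(n):
    c=camera_params(n);f=240/np.tan(np.radians(c['fovy'])/2)
    if n=='wrist':
        s=state();T=np.eye(4);q=s['tool_rot'];T[:3,:3]=R.from_quat([q[1],q[2],q[3],q[0]]).as_matrix();T[:3,3]=s['tool_pos']
        T=T@c['hand_eye'];return f,c['cx'],c['cy'],T[:3,:3],T[:3,3]
    Rm=cv2.Rodrigues(np.array(c['rvec']))[0];return f,c['cx'],c['cy'],Rm.T,-Rm.T@np.array(c['tvec'])
def onplane(C,uv,z):
    f,cx,cy,Rm,t=C;uv=np.atleast_2d(uv).astype(float)
    d=np.c_[(uv[:,0]-cx)/f,(uv[:,1]-cy)/f,np.ones(len(uv))]@Rm.T
    return t+d*((z-t[2])/d[:,2])[:,None]
def cloud(C,d):
    f,cx,cy,Rm,t=C;v,u=np.mgrid[:480,:640]
    P=np.stack([(u-cx)/f*d,(v-cy)/f*d,d],-1);W=P@Rm.T+t;W[d==0]=np.nan;return W
def proj(C,P):
    f,cx,cy,Rm,t=C;q=(np.atleast_2d(P)-t)@Rm;return np.c_[cx+f*q[:,0]/q[:,2],cy+f*q[:,1]/q[:,2]]
E
cat > m.py <<'E'
from h import *
for n in("top","scene"):
    z=np.load(n+'0.npz');p,d=z['p'],z['d'];C=cam(n);W=cloud(C,d)
    hsv=cv2.cvtColor(p,cv2.COLOR_RGB2HSV);H,S,V=hsv[...,0],hsv[...,1],hsv[...,2]
    bench=(np.hypot(W[...,0]-.45,W[...,1])<.5)
    print(n,'median bench z',np.nanmedian(W[...,2]))
    for nm,m in(('red',((H<5)|(H>174))&(S>170)&(V>70)),('orange',(H>5)&(H<13)&(S>200)&(V>140))):
        k,l,st,c=cv2.connectedComponentsWithStats(m.astype(np.uint8))
        for i in range(1,k):
            if st[i,4]>25: 
                w=W[l==i];print(nm,st[i],c[i].round(1),np.nanmedian(w,0).round(4),np.nanpercentile(w,[3,97],axis=0).round(3).tolist())
    # tray rim
    if n=='top':
        m=(np.abs(W[...,2]-.038)<.006)&(W[...,1]>.08)&(W[...,1]<.4)&(W[...,0]>.35)&(W[...,0]<.75)
        k,l,st,c=cv2.connectedComponentsWithStats(m.astype(np.uint8),connectivity=8)
        for i in range(1,k):
            if st[i,4]>60:
                r=cv2.minAreaRect(W[l==i][:,:2].astype(np.float32));print('rim',st[i],r)
    m=(np.abs(W[...,2]-.205)<.006)&(np.abs(W[...,1])<.2)&(W[...,0]>.3)&(W[...,0]<.8)
    k,l,st,c=cv2.connectedComponentsWithStats(m.astype(np.uint8))
    for i in range(1,k):
        if st[i,4]>8: print('z205',st[i],np.nanmedian(W[l==i],0).round(4))
    m=(np.abs(W[...,2]-.243)<.006)&(np.abs(W[...,1])<.2)&(W[...,0]>.3)&(W[...,0]<.8)
    if m.sum()>20: print('rimbox',m.sum(),cv2.minAreaRect(W[m][:,:2].astype(np.float32)))
E
python3 m.py
```

```text
top median bench z -0.00047856162982018446
red [348 165  36  19 185] [366.7 172.2] [ 0.7409 -0.159   0.0107] [[0.705, -0.203, 0.006], [0.757, -0.112, 0.015]]
red [284 267  13   3  29] [289.9 268.1] [0.4435 0.0437 0.2712] [[0.441, 0.03, 0.267], [0.446, 0.057, 0.275]]
orange [221 144  27  24 266] [235.4 153.6] [0.763  0.2067 0.0992] [[0.737, 0.178, 0.095], [0.787, 0.239, 0.103]]
orange [296 173   9  12  55] [300.  177.7] [0.6771 0.0273 0.1725] [[0.663, 0.017, 0.169], [0.689, 0.037, 0.176]]
rim [180 207  78  56 694] ((0.5499528646469116, 0.26060304045677185), (0.15660709142684937, 0.21733389794826508), 0.15170952677726746)
z205 [268 193   8  54 105] [0.6009 0.0938 0.2039]
z205 [314 196  11  86 294] [ 0.52   -0.0193  0.2044]
z205 [278 215  11   1  11] [0.5762 0.0664 0.203 ]
z205 [293 216  14   2  14] [0.5734 0.0261 0.205 ]
z205 [274 229   1   9   9] [0.5324 0.0878 0.2036]
z205 [264 248   8  30  85] [0.4445 0.1021 0.2041]
rimbox 516 ((0.5115790963172913, 0.03909151256084442), (0.1100391373038292, 0.14323502779006958), 85.806396484375)
scene median bench z -0.00017211635113223434
red [306 175  12  16  51] [310.4 181.4] [0.4437 0.0387 0.2699] [[0.44, 0.027, 0.254], [0.448, 0.059, 0.275]]
red [347 362  31  48 456] [358.9 387.2] [ 0.742  -0.1592  0.0103] [[0.706, -0.201, 0.006], [0.76, -0.109, 0.015]]
z205 [322 179   8  10  46] [0.4336 0.1027 0.2042]
z205 [313 194  55  22 199] [0.4841 0.088  0.2045]
z205 [306 201   4   4  10] [0.4415 0.031  0.2079]
z205 [283 209  77  59 539] [ 0.5258 -0.0185  0.2042]
z205 [346 218  52  29 227] [0.5865 0.0862 0.2045]
rimbox 691 ((0.5134932398796082, 0.04004288464784622), (0.11424428969621658, 0.1426432579755783), 86.31121826171875)
```

```bash
python3 -c "
import cv2
a=cv2.imread('pics/top0.png')[130:310,150:430];cv2.imwrite('pics/topc.png',cv2.resize(a,(784,504),interpolation=cv2.INTER_CUBIC))"
```

```text
(no output)
```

View pics/topc.png

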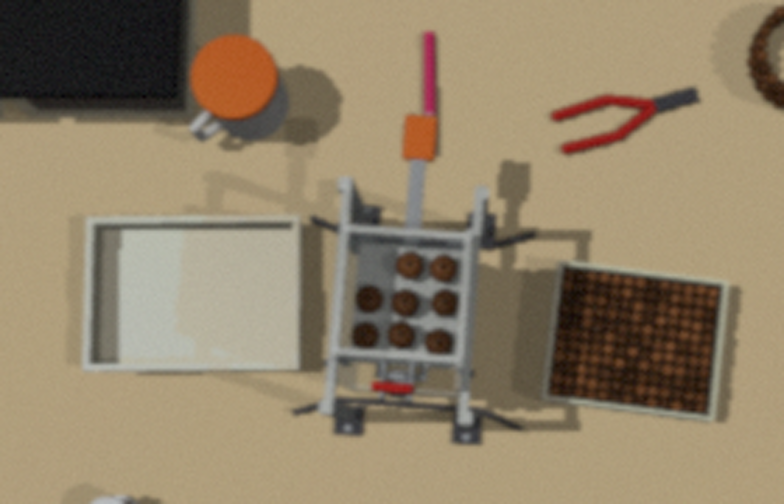

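The crop confirms that the tray opening is clear on the left side and that the eight beads are in the bin. Next I refine the bin and tray frames.

```bash
cat > m2.py <<'E'
from h import *
Q=[]
for n in("top","scene"):
    z=np.load(n+'0.npz');W=cloud(cam(n),z['d']);Q.append(W.reshape(-1,3))
for th in(-.060,-.068,-.076):
    c,s=np.cos(th),np.sin(th);o=np.array([.5245,.038])
    for i,P in enumerate(Q):
        L=(P[:,:2]-o)@np.array([[c,-s],[s,c]])
        def st(m,a): 
            v=L[m,a]; return len(v),np.nanpercentile(v,[5,50,95]).round(4).tolist() if len(v) else 0
        h=np.abs(P[:,2]-.205)<.004; x,y=L.T
        print(th,i,'railL',st(h&(abs(y-.06)<.015)&(abs(x)<.09),1),'railR',st(h&(abs(y+.06)<.015)&(abs(x)<.09),1))
        r=np.abs(P[:,2]-.2425)<.003
        for nm,m,a in(('rim+x',r&(abs(x-.052)<.012)&(abs(y)<.04),0),('rim-x',r&(abs(x+.052)<.012)&(abs(y)<.04),0),('rim+y',r&(abs(y-.052)<.012)&(abs(x)<.04),1),('rim-y',r&(abs(y+.052)<.012)&(abs(x)<.04),1)):
            v=st(m,a); b=(1-a); print('  ',nm,v,'slope',np.polyfit(L[m,b],L[m,a],1)[0].round(3) if m.sum()>5 else '')
# tray
for i,P in enumerate(Q):
    m=(np.abs(P[:,2]-.038)<.004)
    D=P[m,:2]-[.55,.2606]
    x,y=D.T
    for nm,mm,a in(('+x',(abs(x-.073)<.012)&(abs(y)<.09),0),('-x',(abs(x+.073)<.012)&(abs(y)<.09),0),('+y',(abs(y-.103)<.012)&(abs(x)<.06),1),('-y',(abs(y+.103)<.012)&(abs(x)<.06),1)):
        if mm.sum()>5: print('tray',i,nm,mm.sum(),np.median(D[mm,a]).round(4),'slope',np.polyfit(D[mm,1-a],D[mm,a],1)[0].round(4))
E
python3 m2.py
```

```text
-0.06 0 railL (138, [0.0499, 0.0598, 0.0624]) railR (223, [-0.0619, -0.058, -0.0546])
   rim+x (69, [0.0483, 0.0511, 0.0539]) slope 0.007
   rim-x (69, [-0.0553, -0.0531, -0.0501]) slope 0.013
   rim+y (75, [0.0492, 0.0522, 0.0548]) slope -0.01
   rim-y (68, [-0.0547, -0.0518, -0.0492]) slope -0.016
-0.06 1 railL (164, [0.0496, 0.0539, 0.0623]) railR (381, [-0.0614, -0.0563, -0.0513])
   rim+x (97, [0.0483, 0.0514, 0.055]) slope -0.001
   rim-x (88, [-0.0558, -0.052, -0.0483]) slope 0.013
   rim+y (88, [0.049, 0.0523, 0.0567]) slope -0.009
   rim-y (94, [-0.0542, -0.051, -0.0473]) slope -0.006
-0.068 0 railL (138, [0.0498, 0.0599, 0.062]) railR (222, [-0.0616, -0.0581, -0.0545])
   rim+x (70, [0.0484, 0.0511, 0.054]) slope 0.0
   rim-x (68, [-0.0552, -0.0528, -0.0498]) slope 0.004
   rim+y (76, [0.0491, 0.0521, 0.0548]) slope -0.005
   rim-y (68, [-0.0546, -0.0519, -0.0493]) slope -0.008
-0.068 1 railL (164, [0.0496, 0.0537, 0.0628]) railR (381, [-0.0612, -0.0562, -0.0513])
   rim+x (97, [0.0485, 0.0514, 0.055]) slope -0.009
   rim-x (88, [-0.0557, -0.052, -0.0484]) slope 0.005
   ri
[... 284 characters left out ...]
 slope -0.003
   rim+y (76, [0.0492, 0.0521, 0.0547]) slope 0.003
   rim-y (67, [-0.0546, -0.0518, -0.0493]) slope 0.003
-0.076 1 railL (163, [0.0496, 0.0539, 0.0633]) railR (382, [-0.0614, -0.0563, -0.0514])
   rim+x (98, [0.0486, 0.0515, 0.055]) slope -0.018
   rim-x (89, [-0.0558, -0.0521, -0.0483]) slope -0.005
   rim+y (88, [0.0491, 0.0525, 0.0566]) slope 0.007
   rim-y (94, [-0.0542, -0.0508, -0.0473]) slope 0.01
tray 0 +x 158 0.0745 slope -0.0053
tray 0 -x 127 -0.0749 slope -0.0148
tray 0 +y 110 0.1043 slope 0.0062
tray 0 -y 104 -0.1049 slope 0.0067
tray 1 +x 174 0.0744 slope -0.0148
tray 1 -x 104 -0.0749 slope -0.0178
tray 1 +y 117 0.1053 slope 0.0073
tray 1 -y 47 -0.102 slope 0.0115
```

```bash
cat > go.py <<'E'
from h import *
import sys
O=np.array([.5240,.0382]);TH=-.068
def b2w(x,y): c,s=np.cos(TH),np.sin(TH);return O+[c*x-s*y,s*x+c*y]
def pose(): s=state();q=s['tool_rot'];return np.array(s['tool_pos']),R.from_quat([q[1],q[2],q[3],q[0]]),s
def rot(psi,tilt=0): # tool z down, tool y at pi/2+psi
    return R.from_euler('z',psi)*R.from_matrix(np.array([[-1,0,0],[0,1,0],[0,0,-1.]]).T)
def rel(P,psi):
    p,r,s=pose();return (r.inv().apply(np.array(P)-p)/.025).round(2).tolist(),((r.inv()*rot(psi)).as_rotvec()/np.radians(8)).round(2).tolist()
def show(*a):
    p,r,s=pose();c,sn=np.cos(TH),np.sin(TH);d=p[:2]-O
    print('t',round(s['time'],2),'tcp',p.round(4),'binxy',np.round([c*d[0]+sn*d[1],-sn*d[0]+c*d[1]],4),'F',np.round(s['contact_force'],1))
    for P,psi in a: print(rel(P,psi))
E
python3 -c "
from go import *
show(([.549,.364,.12],.009),([.549,.364,.010],.009))"
```

```text
t 0.1 tcp [0.1549 0.6049 0.2302] binxy [-0.4068  0.5403] F [ 1.1  0.5 -0.4]
([-17.66, -5.42, 4.41], [-0.01, -0.0, -1.86])
([-17.66, -5.41, 8.81], [-0.01, -0.0, -1.86])
```

Emit:
jog_arm([
  [[-17.66,-5.42,4.4],[0,0,-1.86],100],
  [[-17.66,-5.42,4.4],[0,0,-1.86],100],
  [[-17.66,-5.42,4.4],[0,0,-1.86],100],
  [[-17.66,-5.42,4.4],[0,0,-1.86],100],
  [[-17.66,-5.42,4.4],[0,0,-1.86],100],
  [[-17.66,-5.42,4.4],[0,0,-1.86],100],
  [[-17.66,-5.42,4.4],[0,0,-1.86],100],
  [[-17.66,-5.42,4.4],[0,0,-1.86],100],
])

```text
time: 1.1
tool_pos: [0.5507, 0.3624, 0.1197]
tool_rot: [-0.001, -0.003, 1.0, -0.0]
contact_force: [-1.1, 0.2, -0.3]
gripper_width: 1.0
grasp_force: 0.0
```

```bash
python3 -c "
from go import *
show(([.549,.364,.010],.009))
p,d=grab_frame('wrist');cv2.imwrite('pics/w1.png',p[...,::-1])"
```

```text
t 1.1 tcp [0.5507 0.3624 0.1197] binxy [0.0046 0.3252] F [-1.1  0.2 -0.3]
([0.06, 0.07, 4.39], [-0.01, -0.01, -0.02])
```

View pics/w1.png

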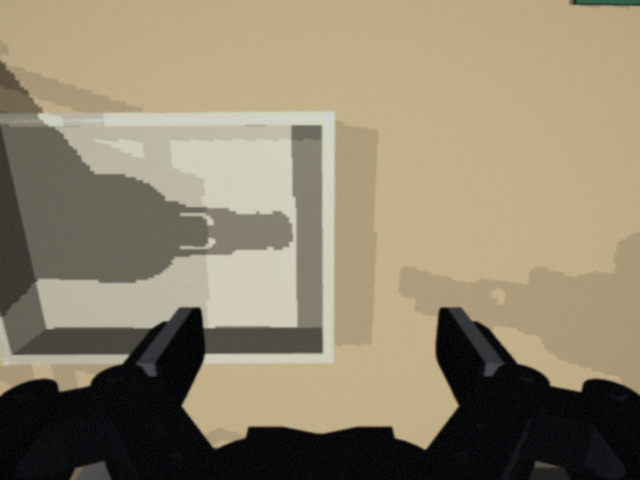

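The wrist view shows the tray's end wall at column 328, midway between the fingers (around 320). I'll go down and grip it.

Emit:
jog_arm([
  [[0.06,0.06,2.2],[0,0,0],100],
  [[0.06,0.06,3.8],[0,0,0],100],
  [[0.06,0.06,4.4],[0,0,0],100],
  [[0.06,0.06,4.4],[0,0,0],0],
  [[0.06,0.06,4.4],[0,0,0],0],
  [[0.06,0.06,4.4],[0,0,0],0],
  [[0.06,0.06,4.4],[0,0,0],0],
  [[0.06,0.06,4.4],[0,0,0],0],
])

```text
time: 2.15
tool_pos: [0.5484, 0.3664, 0.0125]
tool_rot: [0.001, -0.005, 1.0, 0.0]
contact_force: [-0.4, -0.3, 6.3]
gripper_width: 0.037
grasp_force: 61.9
```

```bash
python3 -c "
from go import *
w=lambda y:[*b2w(0,y),.0115]
show((w(.30),TH),(w(.145),TH))
p,d=grab_frame('wrist');C=cam('wrist');W=cloud(C,d)
m=(abs(W[...,2]-.038)<.004)
print([ (np.nanpercentile(W[m][:,k],[1,50,99])).round(4) for k in (0,1)], state()['gripper_width'])"
```

```text
t 2.15 tcp [0.5484 0.3664 0.0125] binxy [0.0021 0.3291] F [-0.4 -0.3  6.3]
([0.17, -1.16, 0.04], [0.01, 0.01, 0.55])
([0.65, -7.34, 0.03], [0.01, 0.01, 0.55])
[array([0.4723, 0.4783, 0.5792]), array([0.2762, 0.355 , 0.3769])] 0.0336027252496998
```

Emit:
jog_arm([
  [[0.05,0,0],[0,0,0.2],0],
  [[0.08,0,0],[0,0,0.4],0],
  [[0.1,0,0],[0,0,0.55],0],
  [[0.15,-0.6,0],[0,0,0.55],0],
  [[0.2,-1.2,0],[0,0,0.55],0],
  [[0.25,-2.0,0],[0,0,0.55],0],
  [[0.33,-3.0,0],[0,0,0.55],0],
  [[0.33,-3.0,0],[0,0,0.55],0],
])

```text
time: 3.2
tool_pos: [0.5403, 0.2899, 0.0125]
tool_rot: [0.0, 0.035, 0.999, -0.0]
contact_force: [-1.1, -2.6, 8.5]
gripper_width: 0.036
grasp_force: 62.2
```

```bash
cat > tray.py <<'E'
from go import *
def tray():
    p,d=grab_frame('top');W=cloud(cam('top'),d).reshape(-1,3);c,s=np.cos(TH),np.sin(TH)
    L=(W[:,:2]-O)@np.array([[c,-s],[s,c]]);m=(abs(W[:,2]-.038)<.005)&(abs(L[:,0])<.11)&(L[:,1]>-.13)&(L[:,1]<.36)
    return L[m],p
E
python3 -c "
from tray import *
show(([*b2w(0,.145),.0115],TH))
L,p=tray();r=L[:,1]>.07
for lo,hi in((-.095,-.06),(.06,.095)):
    q=L[r&(L[:,0]>lo)&(L[:,0]<hi)&(L[:,1]<.22)];print(len(q),np.median(q,0),np.polyfit(q[:,1],q[:,0],1))
print(np.percentile(L[abs(L[:,0])<.06][:,1],[1,50,99]))
"
```

```text
t 3.2 tcp [0.5403 0.2899 0.0125] binxy [-0.0008  0.2523] F [-1.1 -2.6  8.5]
([-0.04, -4.29, 0.04], [-0.0, 0.0, -0.01])
116 [-0.0745408   0.14568552] [ 0.0032991  -0.07498381]
121 [0.07454814 0.1520602 ] [0.00448061 0.07362896]
[0.03965203 0.04284458 0.22541968]
```

Emit:
jog_arm([
  [[-0.02,-0.8,0],[0,0,0],0],
  [[-0.03,-1.7,0],[0,0,0],0],
  [[-0.04,-2.6,0],[0,0,0],0],
  [[-0.04,-3.5,0],[0,0,0],0],
  [[-0.04,-4.2,0],[0,0,0],0],
  [[-0.04,-4.2,0],[0,0,0],0],
  [[-0.04,-4.2,0],[0,0,0],100],
  [[-0.04,-4.2,0],[0,0,0],100],
])

```text
time: 4.25
tool_pos: [0.5325, 0.1859, 0.01]
tool_rot: [-0.001, 0.034, 0.999, -0.0]
contact_force: [-0.3, -0.6, 0.5]
gripper_width: 0.453
grasp_force: 0.0
```

```bash
python3 -c "
from tray import *
show(([*b2w(0,.15),.0115],TH),([*b2w(0,.15),.12],TH))
L,p=tray();r=L[:,1]>.07
for lo,hi in((-.095,-.06),(.06,.095)):
    q=L[r&(L[:,0]>lo)&(L[:,0]<hi)&(L[:,1]<.14)];print(len(q),np.median(q,0),np.polyfit(q[:,1],q[:,0],1))
print(state()['gripper_width'])
# rotate 90: camera (tool x) to +y of bin => tool y along  bin x
for a in (np.pi/2,-np.pi/2): print(a,rel([*b2w(0,.185),.12],TH+a), rot(TH+a).apply([1,0,0]),state()['joint_pos'])
"
```

```text
t 4.25 tcp [0.5325 0.1859 0.01  ] binxy [-0.0016  0.1479] F [-0.3 -0.6  0.5]
([-0.06, 0.08, -0.06], [-0.0, -0.02, -0.0])
([-0.05, 0.08, -4.4], [-0.0, -0.02, -0.0])
17 [-0.07347102  0.09108665] [ 0.04673516 -0.07755594]
42 [0.07534009 0.10790855] [0.02537778 0.07264561]
0.5405402828298143
1.5707963267948966 ([-0.05, 1.48, -4.4], [0.01, -0.02, -11.25]) [-0.06794761 -0.99768889  0.        ] [ 2.03936167e-01  1.54460155e-01  1.90281723e+00  2.45988188e-04
  1.08702104e+00 -1.29874705e+00]
-1.5707963267948966 ([-0.05, 1.48, -4.4], [-0.02, -0.01, 11.25]) [0.06794761 0.99768889 0.        ] [ 2.03936167e-01  1.54460155e-01  1.90281723e+00  2.45988188e-04
  1.08702104e+00 -1.29874705e+00]
```

Emit:
jog_arm([
  [[0,0,0],[0,0,0],100],
  [[0,0,0],[0,0,0],100],
  [[0,0,-2],[0,0,0],100],
  [[0,0.2,-4.4],[0,0,0],100],
  [[0,1.0,-4.4],[0,0,1.3],100],
  [[0,1.5,-4.4],[0,0,2.6],100],
  [[0,1.5,-4.4],[0,0,3.9],100],
  [[0,1.5,-4.4],[0,0,5.2],100],
])

```text
time: 5.3
tool_pos: [0.5363, 0.2239, 0.1212]
tool_rot: [-0.0, 0.389, 0.921, -0.0]
contact_force: [0.1, -0.7, 0.6]
gripper_width: 1.0
grasp_force: 0.0
```

```bash
python3 -c "
from tray import *
show(([*b2w(0,.19),.12],TH-np.pi/2),([*b2w(0,.19),.004],TH-np.pi/2))
print(state()['joint_pos'])"
```

```text
t 5.3 tcp [0.5363 0.2239 0.1212] binxy [-0.0003  0.1861] F [ 0.1 -0.7  0.6]
([0.1, 0.12, 0.05], [-0.0, -0.0, 6.01])
([0.1, 0.13, 4.69], [-0.0, -0.0, 6.01])
[ 2.67411948e-01  4.24654562e-02  1.81330545e+00 -2.97248557e-06
  1.28603656e+00 -5.03909424e-01]
```

Emit:
jog_arm([
  [[0.1,0.13,0],[0,0,1.3],100],
  [[0.1,0.13,0],[0,0,2.6],100],
  [[0.1,0.13,0],[0,0,3.9],100],
  [[0.1,0.13,0],[0,0,5.2],100],
  [[0.1,0.13,0],[0,0,6],100],
  [[0.1,0.13,2.2],[0,0,6],100],
  [[0.1,0.13,4],[0,0,6],100],
  [[0.1,0.13,4.65],[0,0,6],100],
])

```text
time: 6.3
tool_pos: [0.5345, 0.227, 0.0017]
tool_rot: [-0.001, 0.728, 0.685, -0.003]
contact_force: [0.2, 0.2, 0.0]
gripper_width: 1.001
grasp_force: 0.0
```

```bash
python3 -c "
from tray import *
a=TH-np.pi/2
show(*[([*b2w(0,y),.005],a) for y in(.19,.15,.125,.117)])
p,d=grab_frame('wrist');cv2.imwrite('pics/w2.png',p[...,::-1])
C=cam('wrist');W=cloud(C,d).reshape(-1,3);c,s=np.cos(TH),np.sin(TH);L=(W[:,:2]-O)@np.array([[c,-s],[s,c]])
m=(abs(W[:,2]-.038)<.004)&(abs(L[:,0])<.1)&(L[:,1]>.12);print(m.sum(),np.nanpercentile(L[m][:,1],[2,50,98]) if m.any() else '')"
```

```text
t 6.3 tcp [0.5345 0.227  0.0017] binxy [-0.0023  0.1891] F [0.2 0.2 0. ]
([0.04, 0.09, -0.13], [-0.04, 0.01, 0.05])
([-1.56, 0.08, -0.13], [-0.04, 0.01, 0.05])
([-2.56, 0.07, -0.13], [-0.04, 0.01, 0.05])
([-2.88, 0.07, -0.13], [-0.04, 0.01, 0.05])
2802 [0.14544516 0.19262733 0.20036202]
```

View pics/w2.png

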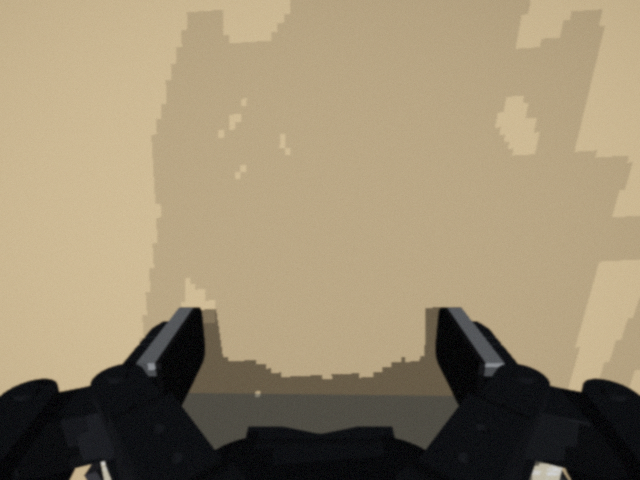

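The wrist view shows both open fingers facing the tray's outer end wall (row 395 and below). I'll push slowly and stop short, then measure.

Emit:
jog_arm([
  [[-0.6,0.07,-0.05],[0,0,0.05],100],
  [[-1.1,0.07,-0.05],[0,0,0.05],100],
  [[-1.5,0.07,-0.05],[0,0,0.05],100],
  [[-1.9,0.07,-0.05],[0,0,0.05],100],
  [[-2.2,0.07,-0.05],[0,0,0.05],100],
  [[-2.5,0.07,-0.05],[0,0,0.05],100],
  [[-2.7,0.07,-0.05],[0,0,0.05],100],
  [[-2.7,0.07,-0.05],[0,0,0.05],100],
])

```text
time: 7.35
tool_pos: [0.5341, 0.1593, 0.0057]
tool_rot: [0.0, 0.731, 0.683, -0.001]
contact_force: [0.9, 0.7, 0.1]
gripper_width: 0.998
grasp_force: 0.3
```

```bash
cat > t2.py <<'E'
from tray import *
a=TH-np.pi/2
show(*[([*b2w(0,y),.005],a) for y in(.125,.117)])
c,s=np.cos(TH),np.sin(TH)
for n in('top','scene'):
    p,d=grab_frame(n);W=cloud(cam(n),d).reshape(-1,3);L=(W[:,:2]-O)@np.array([[c,-s],[s,c]])
    m=(abs(W[:,2]-.038)<.005)&(abs(L[:,0])<.09)
    for nm,mm,k in(('-y',m&(abs(L[:,1]+.09)<.03)&(abs(L[:,0])<.065),1),('+y',m&(abs(L[:,1]-.11)<.025)&(abs(L[:,0])<.065),1),('-x',m&(abs(L[:,0]+.075)<.012)&(abs(L[:,1])<.09),0),('+x',m&(abs(L[:,0]-.075)<.012)&(abs(L[:,1])<.09),0)):
        q=L[mm]
        if len(q)>8: print(n,nm,len(q),np.median(q[:,k]).round(4),np.percentile(q[:,k],[5,95]).round(4),'slope',np.polyfit(q[:,1-k],q[:,k],1)[0].round(3))
cv2.imwrite('pics/s_%d.png'%int(state()['time']*10),p[...,::-1])
E
python3 t2.py; ls pics
```

```text
t 7.35 tcp [0.5341 0.1593 0.0057] binxy [0.0019 0.1215] F [0.9 0.7 0.1]
([0.14, -0.08, 0.03], [-0.01, 0.01, 0.0])
([-0.18, -0.08, 0.03], [-0.01, 0.01, 0.0])
top -y 117 -0.1003 [-0.1036 -0.0972] slope -0.0
top -x 69 -0.0764 [-0.0785 -0.0726] slope -0.005
top +x 31 0.0738 [0.0703 0.0768] slope -0.001
scene -y 179 -0.0992 [-0.1027 -0.0951] slope 0.0
scene +y 51 0.109 [0.1053 0.1149] slope -0.019
scene -x 63 -0.0749 [-0.0787 -0.0707] slope 0.002
scene +x 176 0.074 [0.07   0.0778] slope 0.0
s_74.png
scene0.png
top0.png
topc.png
w1.png
w2.png
```

Emit:
jog_arm([
  [[-0.07,0,0],[0,0,0],100],
  [[-0.14,0,0],[0,0,0],100],
  [[-0.14,0,0],[0,0,0],100],
  [[-0.14,0,0],[0,0,0],100],
  [[0.6,0,0],[0,0,0],100],
  [[2,0,0],[0,0,0],100],
  [[3,0,-1],[0,0,0],100],
  [[3,0,-3],[0,0,0],100],
])

```text
time: 8.45
tool_pos: [0.5376, 0.2371, 0.0797]
tool_rot: [-0.001, 0.73, 0.684, -0.002]
contact_force: [0.7, -1.0, 0.4]
gripper_width: 1.001
grasp_force: 0.0
```

```bash
python3 t2.py; python3 -c "
from go import *
# tab approach
show(([*b2w(0,.25),.40],TH),([*b2w(-.15,.12),.40],TH),([*b2w(-.125,0),.33],TH))"
```

```text
t 8.45 tcp [0.5376 0.2371 0.0797] binxy [1.000e-04 1.994e-01] F [ 0.7 -1.   0.4]
([-2.97, 0.0, 2.99], [-0.04, 0.01, 0.02])
([-3.29, 0.0, 2.99], [-0.04, 0.01, 0.02])
top -y 113 -0.1035 [-0.1066 -0.1002] slope -0.004
top +y 115 0.1053 [0.1019 0.1084] slope -0.001
top -x 67 -0.0761 [-0.0781 -0.0718] slope 0.003
top +x 29 0.0737 [0.0711 0.0775] slope 0.002
scene -y 172 -0.1024 [-0.1059 -0.0985] slope -0.001
scene +y 49 0.1063 [0.1013 0.1106] slope -0.08
scene -x 60 -0.0745 [-0.0792 -0.0695] slope 0.017
scene +x 172 0.0743 [0.0704 0.0778] slope -0.001
t 8.55 tcp [0.544  0.238  0.0882] binxy [0.0064 0.2007] F [0.5 0.3 0.9]
([2.02, -0.11, -12.46], [0.09, 0.04, -11.24])
([-3.16, -6.12, -12.55], [0.09, 0.04, -11.24])
([-7.98, -5.16, -9.76], [0.09, 0.04, -11.24])
```

Emit:
jog_arm([
  [[0,0,-2.5],[0,0,-1.3],0],
  [[0,0,-5],[0,0,-2.6],0],
  [[0,-2,-7],[0,0,-3.9],0],
  [[-1,-4,-9],[0,0,-5.2],0],
  [[-3,-5.1,-9.76],[0,0,-6.5],0],
  [[-5,-5.1,-9.76],[0,0,-7.8],0],
  [[-7,-5.1,-9.76],[0,0,-9.1],0],
  [[-8,-5.1,-9.76],[0,0,-10.4],0],
])

```text
time: 9.55
tool_pos: [0.3988, 0.0431, 0.3256]
tool_rot: [0.001, 0.11, 0.994, 0.0]
contact_force: [1.0, -0.4, 0.0]
gripper_width: 0.004
grasp_force: 0.0
```

```bash
python3 -c "
from go import *
show(([*b2w(-.125,0),.255],TH),([*b2w(-.095,0),.255],TH))"
```

```text
t 9.55 tcp [0.3988 0.0431 0.3256] binxy [-0.1253 -0.0036] F [ 1.  -0.4  0. ]
([0.01, 0.14, 2.83], [0.0, 0.01, -1.09])
([-1.17, 0.33, 2.83], [0.0, 0.01, -1.09])
```

Emit:
jog_arm([
  [[0,0.14,0],[0,0,-1.09],0],
  [[0,0.14,1],[0,0,-1.09],0],
  [[0,0.14,2],[0,0,-1.09],0],
  [[0,0.14,2.83],[0,0,-1.09],0],
  [[0,0.14,2.83],[0,0,-1.09],0],
  [[0,0.14,2.83],[0,0,-1.09],0],
])

```text
time: 10.3
tool_pos: [0.4002, 0.0477, 0.2554]
tool_rot: [0.001, 0.037, 0.999, -0.0]
contact_force: [-0.3, -0.7, 0.2]
gripper_width: 0.002
grasp_force: 0.0
```

```bash
python3 -c "
from go import *
show(([*b2w(-.095,0),.255],TH),([*b2w(-.082,0),.255],TH))
p,d=grab_frame('scene');cv2.imwrite('pics/s2.png',cv2.resize(p[100:300,220:460,::-1],(720,600),interpolation=cv2.INTER_CUBIC))"
```

```text
t 10.3 tcp [0.4002 0.0477 0.2554] binxy [-0.1242  0.001 ] F [-0.3 -0.7  0.2]
([-1.17, -0.03, 0.02], [0.0, 0.01, -0.04])
([-1.69, -0.03, 0.02], [0.0, 0.01, -0.04])
```

View pics/s2.png

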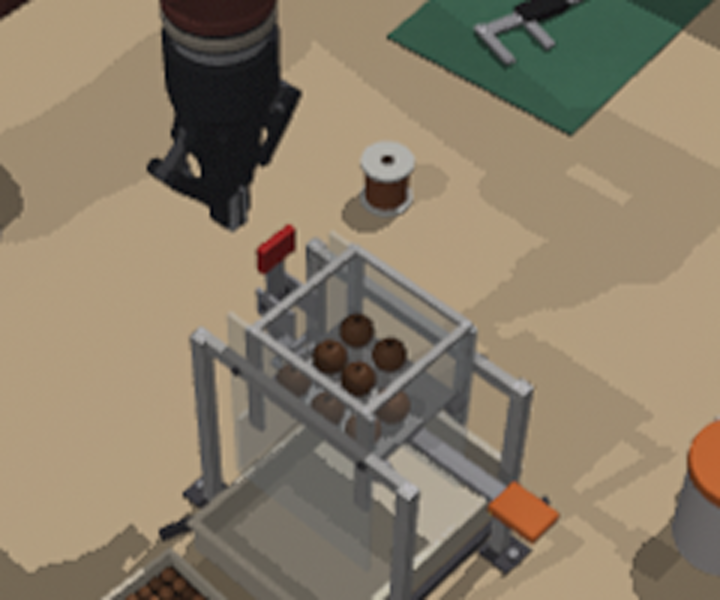

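The crop shows the tray seated under the bin, the shut fingertips at (230,215) level with the red tab at (277,248), and the beads still held. Now I'll push the tab.

Emit:
jog_arm([
  [[-0.9,-0.03,0],[0,0,0],0],
  [[-1.2,-0.03,0],[0,0,0],0],
  [[-1.4,-0.03,0],[0,0,0],0],
  [[-1.6,-0.03,0],[0,0,0],0],
  [[-1.75,-0.03,0],[0,0,0],0],
  [[-1.75,-0.03,0],[0,0,0],0],
  [[-1.75,-0.03,0],[0,0,0],0],
])

```text
time: 11.22
tool_pos: [0.4432, 0.0436, 0.2545]
tool_rot: [-0.0, 0.037, 0.999, 0.0]
contact_force: [-2.7, -0.0, 1.6]
gripper_width: -0.004
grasp_force: 1.4
```

```bash
cat > look.py <<'E'
from go import *
import sys
show()
c,s=np.cos(TH),np.sin(TH)
for n in('top','scene'):
    p,d=grab_frame(n);W=cloud(cam(n),d);hsv=cv2.cvtColor(p,cv2.COLOR_RGB2HSV);H,S,V=cv2.split(hsv)
    L=np.dstack([(W[...,:2]-O)@np.array([[c,-s],[s,c]]),W[...,2]])
    for nm,m in(('red',((H<5)|(H>174))&(S>170)&(V>70)&(L[...,0]<0)),('orange',(H>5)&(H<13)&(S>200)&(V>90)&(abs(L[...,1])<.05))):
        q=L[m];q=q[(abs(q[:,1])<.06)&(q[:,2]>.05)]
        if len(q): print(n,nm,len(q),np.nanmedian(q,0).round(4),np.nanpercentile(q[:,[0,2]],[3,97],axis=0).round(3).tolist())
    b=(H<15)&(S>110)&(V<130)&(abs(L[...,0])<.08)&(abs(L[...,1])<.11)&(L[...,2]>.003)
    q=L[b];print(n,'beads z hist',np.histogram(q[:,2],[0,.05,.1,.15,.2,.25])[0])
    cv2.imwrite(f'pics/{n}_{sys.argv[1]}.png',p[...,::-1])
E
python3 look.py a
```

```text
t 11.22 tcp [0.4432 0.0436 0.2545] binxy [-0.081  -0.0001] F [-2.7 -0.   1.6]
top orange 77 [ 8.790e-02 -2.000e-04  2.691e-01] [[0.082, 0.25], [0.095, 0.28]]
top beads z hist [0 0 0 0 4]
scene red 55 [-0.0642 -0.0038  0.2682] [[-0.069, 0.257], [-0.06, 0.271]]
scene orange 3 [ 0.0835 -0.0121  0.253 ] [[0.083, 0.248], [0.09, 0.27]]
scene beads z hist [122   0   0   1   0]
```

Emit:
jog_arm([
  [[1.5,0,0],[0,0,0],0],
  [[1.5,0,-2],[0,0,0],0],
  [[0,0,-3],[0,0,0],0],
  [[-2,0,-3],[0,0,0],0],
  [[-4,0,-3],[0,0,0],0],
  [[-5.4,0,-2.5],[0,0,0],0],
  [[-5.4,0,-2],[0,0,0],0],
  [[-5.4,0,-2],[0,0,0],0],
])

```text
time: 12.32
tool_pos: [0.577, 0.0336, 0.3026]
tool_rot: [-0.002, 0.037, 0.999, 0.0]
contact_force: [0.5, 0.5, -0.2]
gripper_width: 0.001
grasp_force: 0.0
```

```bash
python3 look.py b; python3 -c "
from go import *
show(([*b2w(.056,0),.258],TH))"
```

```text
t 12.32 tcp [0.577  0.0336 0.3026] binxy [ 0.0532 -0.001 ] F [ 0.5  0.5 -0.2]
top beads z hist [5 0 0 0 0]
scene red 89 [-0.0776 -0.0045  0.2676] [[-0.083, 0.256], [-0.074, 0.275]]
scene orange 2 [ 0.0849 -0.0122  0.2562] [[0.082, 0.247], [0.087, 0.265]]
scene beads z hist [112   0   0   0   0]
t 12.43 tcp [0.5774 0.0337 0.3049] binxy [ 0.0535 -0.0009] F [-0.2  0.1  0.4]
([-0.1, 0.04, 1.88], [-0.0, 0.0, -0.04])
```

View pics/scene_b.png

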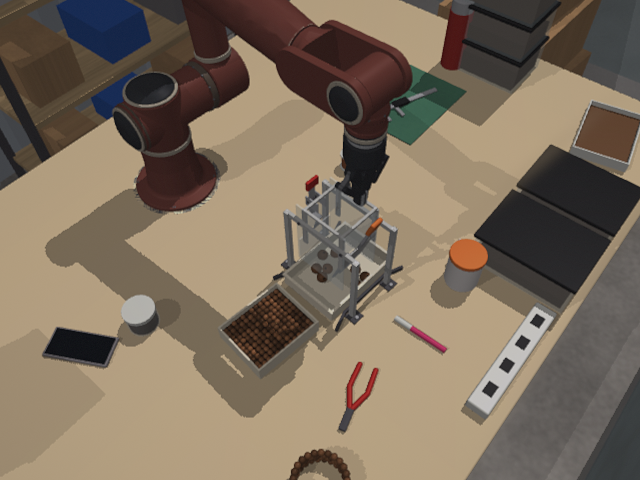

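The view shows the bin empty with the beads in the tray around (325,268). The floor hangs open with the orange grip up at (375,227), and the red tab has sprung back. I'll swing the tail out and down.

Emit:
jog_arm([
  [[-0.1,0.04,1.2],[0,0,0],0],
  [[-0.1,0.04,1.85],[0,0,0],0],
  [[-0.8,0.04,1.85],[0,0,0],0],
  [[-1.2,0.04,2.0],[0,0,0],0],
  [[-1.66,0.04,2.2],[0,0,0],0],
  [[-2.4,0.04,2.8],[0,0,0],0],
  [[-3.06,0.04,3.5],[0,0,0],0],
  [[-3.06,0.04,3.5],[0,0,0],0],
])

```text
time: 13.42
tool_pos: [0.654, 0.0288, 0.2147]
tool_rot: [-0.002, 0.037, 0.999, 0.0]
contact_force: [0.0, 0.5, 1.0]
gripper_width: -0.002
grasp_force: 0.0
```

```bash
python3 look.py c; python3 -c "
from go import *
show(*[([*b2w(x,0),z],TH) for x,z in((.1424,.1967),(.148,.182),(.150,.172),(.150,.168))])"
```

```text
t 13.43 tcp [0.654  0.0288 0.2147] binxy [ 0.1304 -0.0006] F [0.  0.5 1. ]
top beads z hist [1 0 0 0 0]
scene red 104 [-0.0778 -0.0029  0.2673] [[-0.082, 0.254], [-0.075, 0.274]]
scene orange 1 [ 0.1543 -0.0131  0.2206] [[0.154, 0.221], [0.154, 0.221]]
scene beads z hist [113   0   0   0   1]
t 13.53 tcp [0.6543 0.0289 0.2172] binxy [ 0.1306 -0.0004] F [1.  1.1 0.8]
([-0.47, 0.02, 0.82], [-0.0, -0.0, -0.04])
([-0.7, 0.02, 1.41], [-0.0, -0.0, -0.04])
([-0.78, 0.02, 1.81], [-0.0, -0.0, -0.04])
([-0.78, 0.02, 1.97], [-0.0, -0.0, -0.04])
```

Emit:
jog_arm([
  [[-0.47,0.02,0.8],[0,0,0],0],
  [[-0.7,0.02,1.3],[0,0,0],0],
  [[-0.75,0.02,1.6],[0,0,0],0],
  [[-0.78,0.02,1.75],[0,0,0],0],
  [[-0.78,0.02,1.85],[0,0,0],0],
  [[-0.78,0.02,1.92],[0,0,0],0],
  [[-0.78,0.02,1.92],[0,0,0],0],
])

```text
time: 14.4
tool_pos: [0.674, 0.0279, 0.1719]
tool_rot: [0.0, 0.037, 0.999, -0.0]
contact_force: [-6.6, 0.4, 9.5]
gripper_width: -0.001
grasp_force: 4.5
```

```bash
python3 look.py d
```

```text
t 14.4 tcp [0.674  0.0279 0.1719] binxy [ 0.1503 -0.    ] F [-6.6  0.4  9.5]
top orange 3 [ 0.1369 -0.007   0.1735] [[0.136, 0.171], [0.137, 0.174]]
top beads z hist [0 0 0 0 0]
scene red 103 [-0.0778 -0.003   0.2666] [[-0.083, 0.254], [-0.075, 0.273]]
scene beads z hist [115   0   0   0   1]
```

Emit:
jog_arm([
  [[0,0,0.06],[0,0,0],0],
  [[0,0,0.1],[0,0,0],0],
  [[0,0,0.1],[0,0,0],0],
])

```text
time: 14.88
tool_pos: [0.674, 0.0279, 0.1718]
tool_rot: [0.001, 0.037, 0.999, -0.0]
contact_force: [-10.0, 0.1, 16.1]
gripper_width: -0.002
grasp_force: 8.4
```

Emit:
jog_arm([
  [[0,0,-0.3],[0,0,0],0],
  [[0,0,-1],[0,0,0],0],
  [[0,0,-2.5],[0,0,0],0],
  [[0,0,-4.5],[0,0,0],0],
  [[-0.5,2,-5],[0,0,0],0],
  [[-0.5,4,-5],[0,0,0],0],
  [[-0.5,6,-5],[0,0,0],0],
  [[-0.5,8,-5],[0,0,0],0],
])

```text
time: 15.88
tool_pos: [0.7013, 0.228, 0.2921]
tool_rot: [0.0, 0.037, 0.999, 0.0]
contact_force: [0.2, -0.7, -0.5]
gripper_width: 0.0
grasp_force: 0.0
```

```bash
python3 look.py e;python3 t2.py
```

```text
t 15.88 tcp [0.7013 0.228  0.2921] binxy [0.164  0.2014] F [ 0.2 -0.7 -0.5]
top red 21 [-8.090e-02 -2.000e-04  2.712e-01] [[-0.083, 0.269], [-0.079, 0.274]]
top orange 64 [ 0.1521 -0.0002  0.1717] [[0.137, 0.169], [0.166, 0.175]]
top beads z hist [0 0 0 0 0]
scene red 81 [-0.0782 -0.0053  0.2694] [[-0.084, 0.254], [-0.075, 0.273]]
scene beads z hist [115   0   0   0   0]
t 15.97 tcp [0.7005 0.2314 0.2915] binxy [0.163  0.2047] F [ 0.2 -1.1  0.7]
([6.51, -3.21, 11.46], [0.01, -0.01, 11.25])
([6.51, -3.53, 11.46], [0.01, -0.01, 11.25])
top -y 109 -0.1035 [-0.1066 -0.1003] slope -0.003
top +y 121 0.1053 [0.1018 0.1085] slope -0.001
top -x 72 -0.076 [-0.0779 -0.0718] slope -0.002
top +x 32 0.0746 [0.0712 0.077 ] slope 0.002
scene -y 178 -0.1026 [-0.1062 -0.098 ] slope 0.001
scene +y 44 0.1062 [0.1019 0.1105] slope -0.016
scene -x 60 -0.0742 [-0.0789 -0.0709] slope 0.003
scene +x 170 0.0741 [0.0703 0.0777] slope -0.001
```

View pics/top_e.png

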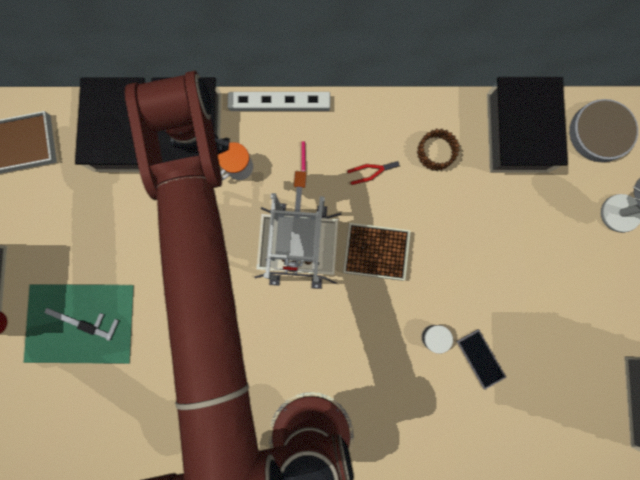

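The top view shows the floor plate shut with the hand away (grip level at (300,179), z about 0.172), the tray centred, and the bystanders in place. I'll do one check of the beads.

```bash
python3 -c "
import cv2
a=cv2.imread('pics/scene_e.png')[165:345,230:446];cv2.imwrite('pics/se.png',cv2.resize(a,(720,600),interpolation=cv2.INTER_CUBIC))"
```

```text
(no output)
```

View pics/se.png

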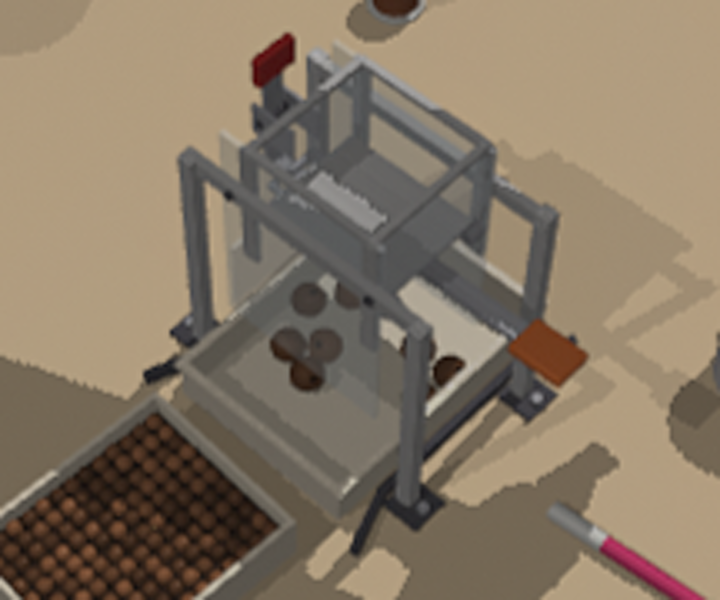

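The crop shows eight beads in the tray: (310,298), (350,293), (288,345), (325,345), (308,375), (415,350), (450,372) and one partly hidden at (430,392). The bin is empty and its floor is level.

```bash
python3 -c "
from plant import *
print(job_done())"
```

```text
the job is handed in; nothing more can be done
None
```

The job is handed in at about 16 s: the tray sits centred and square under the bin to within about 1 mm, all eight beads are in it, and the floor is shut and holding on its latch with the bystanders undisturbed.

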